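# Catch the burr case lid and lower it shut

### The job

The lid of the burr case stands open, leaning back on its stop, and must not slam on the brittle carbide burrs. With your fingers push the lid from behind until it tips forward past upright, catch it from below on the outside of your fingers and stop its fall while it is still well open, then lower it slowly until it is fully shut and take your hand away. Do not grip the lid or push hard on it, and leave the other things on the table where they are.

Things in the scene. Friction and masses are not known exactly. Their poses are not given: they have to be found in the camera images.
- burr_case: Open grey steel case of standing carbide burrs, fixed to the table: 120 mm deep (its x), 180 mm wide (its y), 90 mm high. Origin at the centre of its underside; its +x points from its front (the side of the two small latches, roughly towards the robot) to its back, where the hinge is; z up. The burrs end 10 mm below the rim.
- case_lid (a joint): Angle of the lid, rad: 0 fully shut, flat on the rim; 1.57 upright; 1.72 leaning back on its stop (the start). Pushed below 1.57 it falls shut by itself, slowly at first, then faster: its damped hinge lets it fall from 1.5 to 0.6 in about 3 to 4.5 s, and it would hit the rim at 0.6 to 0.9 rad/s. The lid weighs 0.34 to 0.51 kg.
- lid_hinge (a point): Point on the hinge axis, at the middle of the case's back rim: 60 mm behind the case's centre, 90 mm above the table. The axis runs along the case's y.
- lid_tab (a point): Middle of the front edge of the lid's tab, on the lid's underside, 155 mm from the hinge axis. The lid is a flat plate 6 mm thick, 120 mm long from the hinge, 180 mm wide; in the middle of its free edge a tab, 80 mm wide and as thick, extends it by 35 mm. Shut, the tab juts 35 mm out before the case, 90 to 96 mm above the table, with free space below it for fingers. Its z is the lid's outer side.
- paint_marker: Bystander, to be left alone: white-barrelled paint marker lying beside the case, 138x19x16 mm. Origin at the centre of its underside.
- pliers: Bystander, to be left alone: combination pliers with red handles lying on the other side of the case, 182x48x10 mm. Origin at the centre of its underside.
- flat_file: Bystander, to be left alone: flat file with a wooden handle lying behind the case, 310x27x28 mm. Origin at the centre of its underside.
- coffee_mug: Bystander, to be left alone: white coffee mug, 95 mm tall. Origin at the centre of its underside.
- tape_measure: Bystander, to be left alone: yellow tape measure, 36x68x62 mm. Origin at the centre of its underside.
- die_grinder: Bystander, to be left alone: straight die grinder lying on the table, 274x38x56 mm. Origin at the centre of its underside.
- c_clamp: Bystander, to be left alone: blue C-clamp lying on its side, 146x78x16 mm. Origin at the centre of its underside.
Not all that is in view belongs to the job. There is more than one size of the burr_case; the one meant has the size given above.

How it is judged:
By the outcome, as a careful person would: the job done as asked, in the order asked, and still so for the second after the job is handed in, with the robot touching nothing.
It also fails if it takes over 54 s, if anything falls off the work surface, if the arm or the gripper's body presses on something with over 40 N, if the wrist force passes 120 N, or if a joint passes its speed limit or range.

### The arm

A 6-joint arm with a two-finger parallel gripper is mounted at the origin on the work surface; the furniture and walls round the work are solid. World frame = base frame: x ahead of the robot, y to its left, z up, the work surface at z = 0. Lengths are in mm, angles in rad, forces in N, time in s.
With the tool pointing down it reaches from about 250 to 775 mm from the base axis. Payload 8.9 kg.
Tool frame: the origin (TCP) lies between the finger pads; the fingertips stand 25 mm ahead of it and the grasp point (between the pads) lies 6 mm ahead of it (arm.finger_overhang is the distance from the TCP to the fingertips, in mm); z points along the fingers, y is the direction in which the jaws open and shut (so a half turn about z gives the same grasp; the last joint's range is limited). The gripper opens to 85 mm and grips with 20 to 120 N. Pads are 22 mm wide; open, the fingers measure 114 mm over their backs; the gripper's body (76 mm by 85 mm) begins 54 mm behind the grasp point. The pads swing forward as they close: fully open they stand 13 mm farther back than shut.
Start: joints at [1.067, 0.291, -0.153, 1.127, 0, 1.431], TCP at [187.294, 490.453, 256.305] pointing down, gripper open.
Joint ranges: [-2.52, 2.52], [-0.91, 1.74], [-1.3, 1.37], [-1.96, 2.02], [-1.52, 1.47], [-3.14, 3.14]. Speed limits (rad/s): [2.22, 2.22, 2.79, 3.14, 3.14, 3.14].

### API

Orientations are given as a rotation vector (axis times angle).
In Python, from bench import arm, optics gives the robot as it stands. Calls block until the motion is done:
- arm.move_to(position, orientation): joint-space move of the TCP to a pose.
- arm.servo_line(position, frame=None, max_speed=150): straight line of the TCP; frame=None keeps the orientation; max_speed is the mean speed in mm/s.
- arm.movej(angles): joint-space move.
- arm.gripper_to(opening, grasp_force=None): opening from 0.0 (shut) to 1.0 (fully open); grasp_force is the grip in N (None keeps the last); returns when the fingers have stopped.
- arm.dwell(seconds).
- arm.solve_ik(position, orientation): joint angles nearest the present ones, or None.
- arm.get_obs(): the state.
- optics.snapshot(name): name is "scene" or "top" or "wrist"; returns a dict with "img" (400x640x3 uint8, red, green, blue), "mtx" (3x3 intrinsics, pixels), "pose" (4x4, takes a point from camera to world coordinates). Camera axes: x right, y down, z forward; pixel columns grow to the right and rows downward; lengths in mm; the calibration is good to about 2 mm. A picture is of the moment at which its call begins. There is no depth.
A pose or a line that the arm cannot do raises arm.PlanningError and nothing moves.
- arm.hand_in(): hands the job in, once; it reports no verdict.
The state is a dict: "time": time; "joints": joint angles; "qvel": joint speeds; "tau": joint torques, N m; "position": TCP position; "eef_rot": TCP orientation; "wrist_force": force on the tool from outside, world axes, zero at the start; "ft_torque": the same for the moment, N m; "opening": opening from 0.0 (shut) to 1.0 (fully open).
Only numpy, scipy, OpenCV 4.12 (cv2) and the standard library are available. Lean on these libraries where they do the work, as an engineer would, in place of code of your own. Each camera call takes 0.05 s, during which the arm holds its last target.

## Working session

There is one attempt and no reset: what is moved stays moved. The work goes in short steps, each a Python script; the robot and the scene stay as the last script left them, time stands still between calls to the robot, and variables do not carry over. Pictures are saved under pics/ and viewed, and the job is handed in when it is done.

```bash
ls; mkdir -p pics; python3 - <<'E'
from bench import arm, optics
import cv2,numpy as np
for n in ["scene","top","wrist"]:
    s=optics.snapshot(n); cv2.imwrite(f"pics/{n}0.png",s["img"][:,:,::-1]); print(n,s["mtx"].round(1).tolist(),s["pose"].round(3).tolist())
o=arm.get_obs(); print(o)
E
```

```text
pics
scene [[515.1, 0.0, 307.6], [0.0, 515.1, 194.6], [0.0, 0.0, 1.0]] [[-0.492, -0.549, 0.675, -848.438], [-0.87, 0.294, -0.395, 758.749], [0.018, -0.782, -0.623, 1301.711], [0.0, 0.0, 0.0, 1.0]]
top [[513.3, 0.0, 314.3], [0.0, 513.3, 195.9], [0.0, 0.0, 1.0]] [[0.026, -0.98, 0.198, 178.979], [-1.0, -0.028, -0.006, -19.693], [0.012, -0.197, -0.98, 1649.937], [0.0, 0.0, 0.0, 1.0]]
wrist [[312.2, 0.0, 319.4], [0.0, 312.2, 199.2], [0.0, 0.0, 1.0]] [[0.356, 0.888, 0.293, 112.586], [0.935, -0.338, -0.112, 518.443], [-0.0, 0.313, -0.95, 373.312], [0.0, 0.0, 0.0, 1.0]]
{'time': 0.15, 'joints': array([ 1.06668019e+00,  2.91152176e-01, -1.53927275e-01,  1.12667322e+00,
        2.03221128e-05,  1.43152241e+00]), 'qvel': array([-1.70403144e-03, -5.52052923e-04,  1.36572104e-03,  5.56818894e-04,
        1.10144604e-03, -8.85916425e-05]), 'tau': array([ 4.84854245e-04, -5.37371564e+01,  3.31521356e+01,  1.14761622e-02,
       -1.93101628e-04,  3.48940461e-06]), 'position': array([187.16000559, 490.20119442, 255.87311511]), 'eef_rot': array([-5.69861202e-01, -3.08914870e+00,  1.41492434e-03]), 'wrist_force': array([-0.42457416,  0.09060142,  0.59225475]), 'ft_torque': array([-0.0078767 ,  0.0380484 , -0.03682015]), 'opening': 1.001054764167318}
```

View pics/scene0.png

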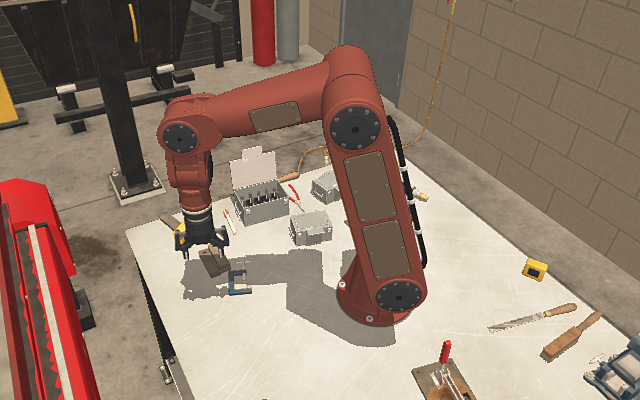

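View pics/top0.png

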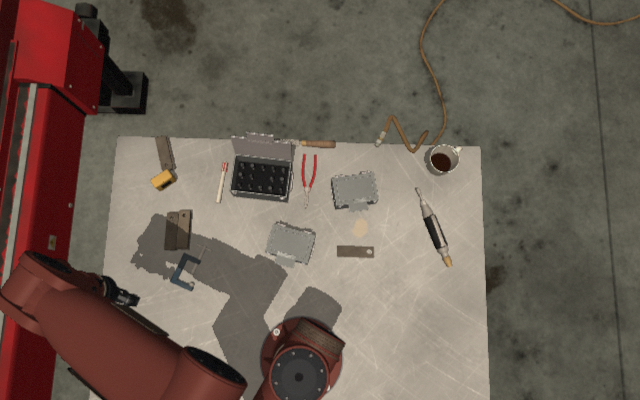

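View pics/wrist0.png

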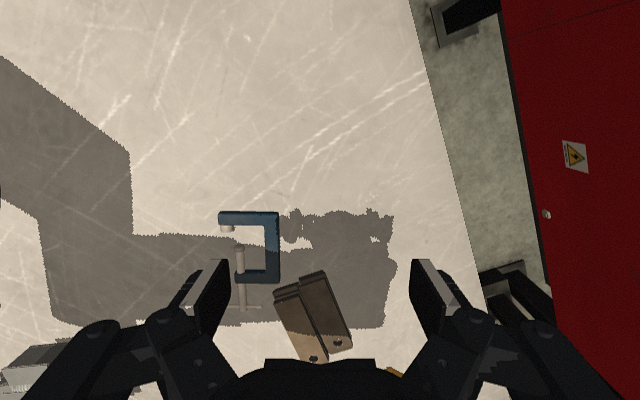

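The open case appears at about (262,177) in the top view, with its lid leaning back at (262,145). The marker lies to its left at (222,182), the pliers to its right at (308,180) and the file behind it. I'll zoom in and measure.

```bash
python3 - <<'E'
import cv2
t=cv2.imread("pics/top0.png")[125:215,200:350]; cv2.imwrite("pics/topz.png",cv2.resize(t,None,fx=5.3,fy=5.3,interpolation=cv2.INTER_CUBIC))
t=cv2.imread("pics/scene0.png")[135:235,210:340]; cv2.imwrite("pics/scz.png",cv2.resize(t,None,fx=6,fy=6,interpolation=cv2.INTER_CUBIC))
E
```

```text
(no output)
```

View pics/topz.png

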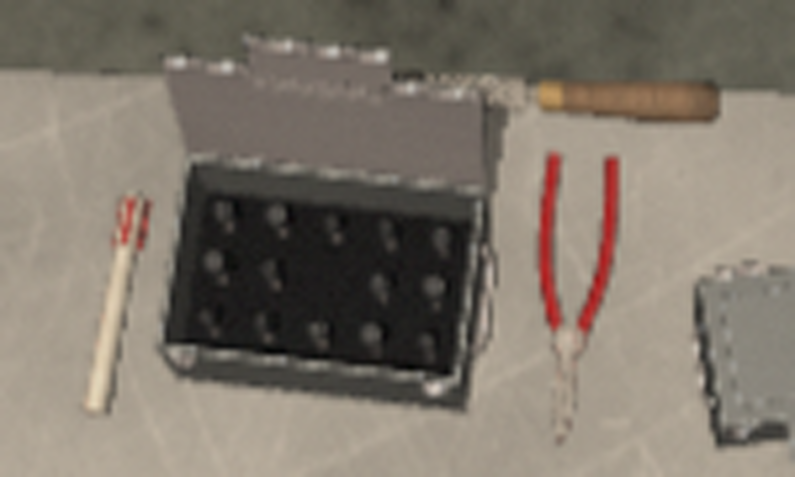

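View pics/scz.png

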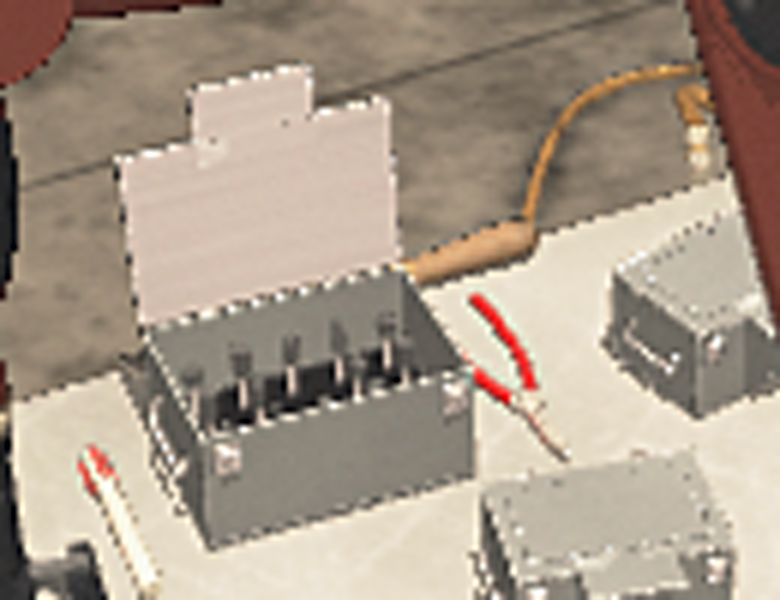

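```bash
cat > h.py <<'E'
import numpy as np, cv2
CAM={"scene":([[515.1,0,307.6],[0,515.1,194.6],[0,0,1]],None)}
def ray(s,uv):
    M=np.array(s["mtx"]);P=np.array(s["pose"])
    d=P[:3,:3]@np.linalg.inv(M)@np.array([uv[0],uv[1],1.0]);return P[:3,3],d/np.linalg.norm(d)
def onplane(s,uv,z):
    o,d=ray(s,uv);return o+d*(z-o[2])/d[2]
def tri(rs):
    A=np.zeros((3,3));b=np.zeros(3)
    for o,d in rs:
        Q=np.eye(3)-np.outer(d,d);A+=Q;b+=Q@o
    p=np.linalg.solve(A,b);return p,[np.linalg.norm((np.eye(3)-np.outer(d,d))@(p-o)) for o,d in rs]
E
python3 - <<'E'
from h import *
from bench import optics
t=optics.snapshot("top");s=optics.snapshot("scene")
T={"fl":(168,345),"fr":(458,380),"bl":(190,160),"br":(485,187),"tabl":(247,40),"tabr":(388,55),"lidl":(168,62),"lidr":(487,97)}
S={"fl":(208,437),"fr":(473,372),"bl":(147,325),"br":(400,265),"tabl":(192,88),"tabr":(308,68),"lidl":(118,158),"lidr":(388,99)}
for k in T:
    a=(T[k][0]/5.3+200-.4,T[k][1]/5.3+125-.4);b=(S[k][0]/6+210-.4,S[k][1]/6+135-.4)
    p,e=tri([ray(t,a),ray(s,b)]);print(k,p.round(1),np.round(e,1),onplane(t,a,90).round(1),onplane(s,b,90).round(1))
E
```

```text
fl [506.8 229.8  90.9] [2.4 2.4] [505.6 227.8  90. ] [509.8 231.1  90. ]
fr [490.4  58.3  88.7] [0.9 0.9] [489.6  57.5  90. ] [489.6  59.6  90. ]
bl [617.2 222.1  98.5] [2.4 2.4] [618.1 221.4  90. ] [629.6 220.   90. ]
br [608.2  48.   90.6] [2.7 2.7] [606.7  45.9  90. ] [611.   49.5  90. ]
tabl [642.6 171.4 247. ] [1.3 1.3] [693.6 191.5  90. ] [865.9  85.   90. ]
tabr [638.2  95.4 241. ] [1.1 1.1] [686.7 106.8  90. ] [851.    1.8  90. ]
lidl [641.9 221.1 210.6] [3.6 3.6] [678.4 237.9  90. ] [810.3 164.3  90. ]
lidr [627.6  44.  207.7] [2.8 2.8] [662.3  46.7  90. ] [788.9 -30.7  90. ]
```

The two views agree. The case centre is near (555,140), its yaw is about -0.08, the hinge is near (614,135,90) and the tab is at about (640,133,244).

My plan is to close the fingers, point the tool down and push the tab from behind, then hop over it. I'll catch the tab on the back of the front finger and rotate about the hinge to lower it. First I'll check reachability and take wrist views.

```bash
cat >> h.py <<'E'
from scipy.spatial.transform import Rotation as R
PSI=-0.075; H=np.array([614.,135.,90.]); SGN=1
def frame(pitch,psi=None):
    psi=PSI if psi is None else psi
    ex=np.array([np.cos(psi),np.sin(psi),0]);ez=np.array([0,0,1.]);ey=np.cross(ez,ex)
    z=np.cos(pitch)*ex-np.sin(pitch)*ez          # pointing dir
    y=SGN*(np.sin(pitch)*ex+np.cos(pitch)*ez)    # jaw axis
    return R.from_matrix(np.c_[np.cross(y,z),y,z])
E
python3 - <<'E'
import h
from h import *
from bench import arm
for s in (1,-1):
    h.SGN=s
    for pos,p in [((450,140,420),1.57),((690,128,320),1.57),((676,128,250),1.57),((690,128,380),1.57),((545,140,250),1.57),((560,140,250),1.4),((480,140,200),.9),((445,145,95),.35),((445,145,95),.2),((445,145,95),.6)]:
        q=arm.solve_ik(np.array(pos,float),frame(p).as_rotvec()); print(s,pos,p,None if q is None else np.round(q,2))
E
```

```text
1 (450, 140, 420) 1.57 [ 0.15  0.15  0.09  1.51 -0.    1.79]
1 (690, 128, 320) 1.57 [ 0.08  0.65  0.59  1.51 -0.    1.73]
1 (676, 128, 250) 1.57 [ 0.08  0.62  0.35  1.3  -0.    1.73]
1 (690, 128, 380) 1.57 [ 0.08  0.68  0.8   1.69 -0.    1.73]
1 (545, 140, 250) 1.57 [ 0.12  0.37 -0.06  1.14 -0.    1.77]
1 (560, 140, 250) 1.4 [ 0.14  0.27 -0.22  0.92 -0.04  1.78]
1 (480, 140, 200) 0.9 [ 0.26 -0.04 -0.99 -0.02 -0.21  1.84]
1 (445, 145, 95) 0.35 None
1 (445, 145, 95) 0.2 None
1 (445, 145, 95) 0.6 None
-1 (450, 140, 420) 1.57 [ 0.15  0.15  0.09  1.51 -0.   -1.35]
-1 (690, 128, 320) 1.57 [ 0.08  0.65  0.59  1.51 -0.   -1.42]
-1 (676, 128, 250) 1.57 [ 0.08  0.62  0.35  1.3  -0.   -1.41]
-1 (690, 128, 380) 1.57 [ 0.08  0.68  0.8   1.69 -0.   -1.42]
-1 (545, 140, 250) 1.57 [ 0.12  0.37 -0.06  1.14 -0.   -1.37]
-1 (560, 140, 250) 1.4 [ 0.14  0.27 -0.22  0.92 -0.04 -1.36]
-1 (480, 140, 200) 0.9 [ 0.26 -0.04 -0.99 -0.02 -0.21 -1.3 ]
-1 (445, 145, 95) 0.35 None
-1 (445, 145, 95) 0.2 None
-1 (445, 145, 95) 0.6 None
```

```bash
python3 - <<'E'
from h import *
from bench import arm
ex=np.array([np.cos(PSI),np.sin(PSI),0]);ez=np.array([0,0,1.]);ey=np.cross(ez,ex)
def orient(az,p,roll):
    z=np.cos(p)*(np.cos(az)*ex+np.sin(az)*ey)-np.sin(p)*ez
    up=ez-z*(ez@z); up/=np.linalg.norm(up); s=np.cross(z,up)
    y=np.cos(roll)*up+np.sin(roll)*s
    return R.from_matrix(np.c_[np.cross(y,z),y,z])
tip=H-143*ex+np.array([0,0,-15.])
for p in (0.2,.4,.6,.8,1.0):
    for az in (-1.57,-1.2,-.9,-.6,-.3,0,.3,.6,.9,1.2,1.57):
        ok=[]
        for roll in (0,1.57,3.14,-1.57):
            o=orient(az,p,roll);q=arm.solve_ik(tip-25*o.as_matrix()[:,2],o.as_rotvec())
            if q is not None: ok.append((roll,np.round(q,1).tolist()))
        print(p,az,[r for r,_ in ok],ok[0][1] if ok else '')
E
```

```text
0.2 -1.57 [0, 1.57, 3.14, -1.57] [0.6, 1.3, 0.4, 2.0, -0.8, -1.8]
0.2 -1.2 [0, 1.57, 3.14, -1.57] [0.7, 1.1, 0.0, 1.6, -1.1, -2.0]
0.2 -0.9 [0, 1.57, 3.14, -1.57] [0.8, 1.0, -0.3, 1.1, -1.3, -2.3]
0.2 -0.6 [0, 1.57, 3.14, -1.57] [0.8, 0.8, -0.9, -0.6, -1.4, 2.8]
0.2 -0.3 [] 
0.2 0 [] 
0.2 0.3 [] 
0.2 0.6 [] 
0.2 0.9 [] 
0.2 1.2 [0, 1.57, 3.14, -1.57] [-0.6, 0.9, -0.8, 0.6, 1.3, -0.7]
0.2 1.57 [0, 1.57, 3.14, -1.57] [-0.5, 1.0, -0.3, 1.3, 1.1, -1.2]
0.4 -1.57 [0, 1.57, 3.14, -1.57] [0.6, 1.1, 0.3, 1.7, -0.8, -2.0]
0.4 -1.2 [0, 1.57, 3.14, -1.57] [0.7, 1.0, -0.1, 1.3, -1.0, -2.3]
0.4 -0.9 [0, 1.57, 3.14, -1.57] [0.8, 0.8, -0.5, 0.7, -1.1, -2.7]
0.4 -0.6 [0, 1.57, 3.14, -1.57] [0.8, 0.7, -0.9, -0.3, -1.2, 2.8]
0.4 -0.3 [] 
0.4 0 [] 
0.4 0.3 [] 
0.4 0.6 [] 
0.4 0.9 [] 
0.4 1.2 [0, 1.57, 3.14, -1.57] [-0.5, 0.7, -0.9, 0.3, 1.2, -0.3]
0.4 1.57 [0, 1.57, 3.14, -1.57] [-0.5, 0.8, -0.4, 1.0, 1.0, -0.8]
0.6 -1.57 [0, 1.57, 3.14, -1.57] [0.6, 1.0, 0.1, 1.5, -0.7, -2.2]
0.6 -1.2 [0, 1.57, 3.14, -1.57] [0.7, 0.8, -0.2, 1.0, -0.9, -2.5]
0.6 -0.9 [0, 1.57, 3.14, -1.57] [0.7, 0.6, -0.6, 0.5, -1.0, -
[... 993 characters left out ...]
1.57, 3.14, -1.57] [0.5, 0.6, -0.2, 1.1, -0.5, -2.5]
1.0 -1.2 [0, 1.57, 3.14, -1.57] [0.5, 0.5, -0.4, 0.8, -0.6, -2.9]
1.0 -0.9 [0, 1.57, 3.14, -1.57] [0.5, 0.4, -0.6, 0.5, -0.6, 3.0]
1.0 -0.6 [0, 1.57, 3.14, -1.57] [0.5, 0.3, -0.8, 0.2, -0.5, 2.7]
1.0 -0.3 [0, 1.57, 3.14, -1.57] [0.4, 0.2, -1.0, -0.1, -0.4, 2.3]
1.0 0 [0, 1.57, 3.14, -1.57] [0.3, 0.2, -1.1, -0.2, -0.2, 1.9]
1.0 0.3 [0, 1.57, 3.14, -1.57] [0.1, 0.2, -1.1, -0.3, 0.1, 1.5]
1.0 0.6 [0, 1.57, 3.14, -1.57] [-0.0, 0.2, -1.1, -0.2, 0.3, 1.1]
1.0 0.9 [0, 1.57, 3.14, -1.57] [-0.2, 0.2, -1.0, 0.0, 0.5, 0.7]
1.0 1.2 [0, 1.57, 3.14, -1.57] [-0.2, 0.3, -0.8, 0.3, 0.6, 0.3]
1.0 1.57 [0, 1.57, 3.14, -1.57] [-0.2, 0.4, -0.6, 0.6, 0.6, -0.2]
```

A straight-ahead tool pose can't reach under the tab. A tool coming from the front-left, pitched about 0.5 and pointing mostly to -y, can reach it at every stage. I'll refine the case position with two wrist views first.

```bash
python3 - <<'E'
from h import *
from bench import arm,optics
import pickle
arm.gripper_to(0.0,40)
W=[]
for i,p in enumerate([(400,190,420),(430,70,420)]):
    arm.move_to(np.array(p,float),frame(1.57).as_rotvec()); arm.dwell(.2)
    s=optics.snapshot("wrist");W.append(s);cv2.imwrite(f"pics/w1_{i}.png",s["img"][:,:,::-1])
for n in("top","scene"):
    s=optics.snapshot(n);W.append(s);cv2.imwrite(f"pics/{n}1.png",s["img"][:,:,::-1])
pickle.dump(W,open("w1.pkl","wb"));print(arm.get_obs()["time"],[w["pose"][:3,3].round(0) for w in W])
E
```

```text
3.6667 [array([406., 270., 537.]), array([436., 151., 538.]), array([ 179.,  -20., 1650.]), array([-848.,  759., 1302.])]
```

View pics/w1_0.png

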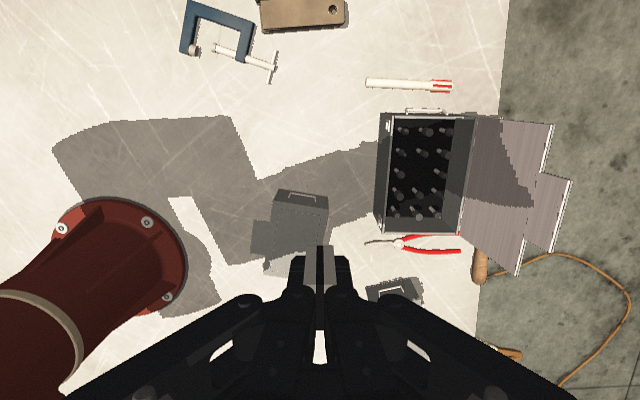

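View pics/w1_1.png

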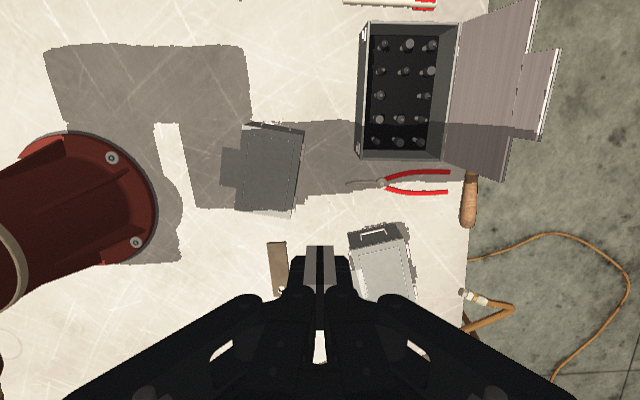

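```bash
python3 - <<'E'
import cv2
a=cv2.imread("pics/w1_0.png")[95:285,365:585]; b=cv2.imread("pics/w1_1.png")[0:190,350:570]
for n,i in(("za",a),("zb",b)): cv2.imwrite(f"pics/{n}.png",cv2.resize(i,None,fx=3.6,fy=3.15,interpolation=cv2.INTER_CUBIC))
E
```

```text
(no output)
```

View pics/za.png

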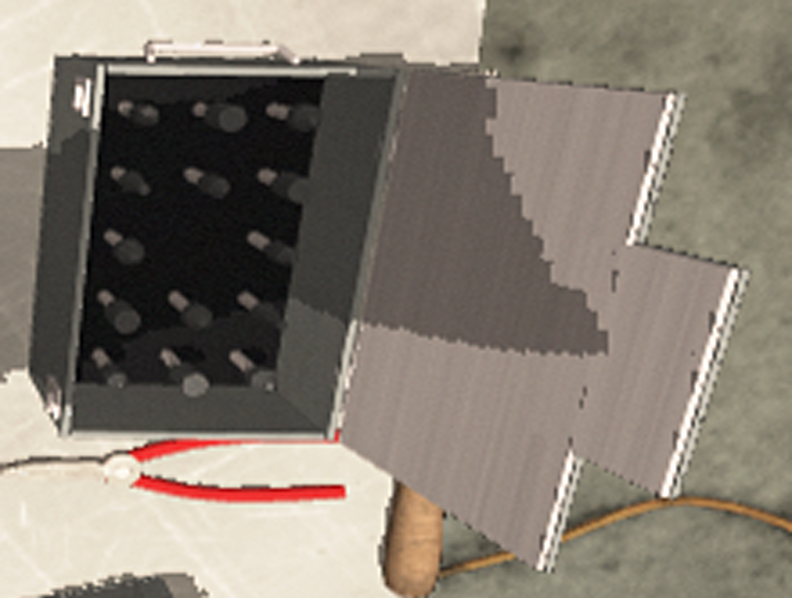

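View pics/zb.png

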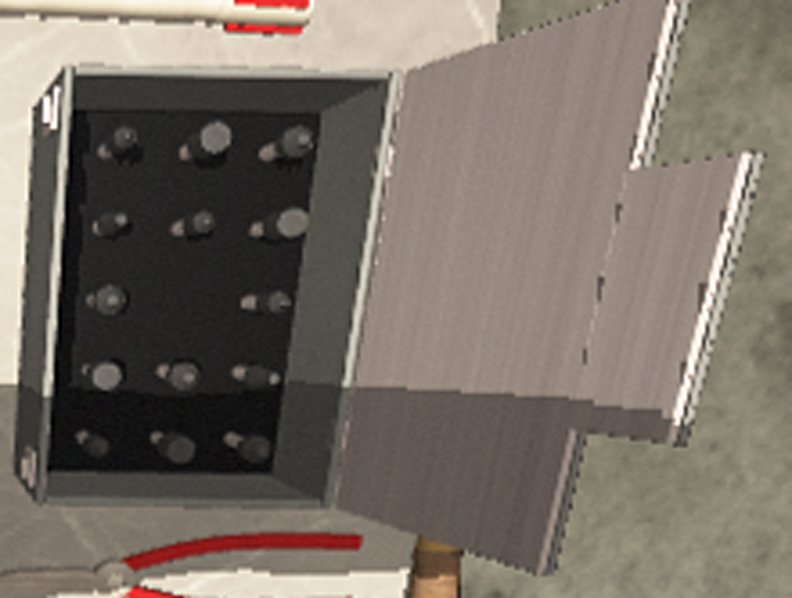

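```bash
python3 - <<'E'
from h import *
import pickle
W=pickle.load(open("w1.pkl","rb"))
A={"fl":(98,66),"fr":(62,437),"bl":(403,67),"br":(330,438),"tabl":(735,268),"tabr":(665,496),"lidr":(540,570)}
B={"fl":(68,68),"fr":(38,502),"bl":(400,72),"br":(328,505),"tabl":(748,152),"tabr":(676,430),"lidr":(544,573)}
P={}
for k in A:
    a=(A[k][0]/3.6+365-.4,A[k][1]/3.15+95-.4);b=(B[k][0]/3.6+350-.4,B[k][1]/3.15-.4)
    p,e=tri([ray(W[0],a),ray(W[1],b)]);P[k]=p;print(k,p.round(1),np.round(e,1),onplane(W[0],a,90)[:2].round(1),onplane(W[1],b,90)[:2].round(1))
for u,v in(("fl","fr"),("bl","br"),("tabl","tabr")):
    d=P[u]-P[v];print(np.arctan2(-d[0],d[1]),np.linalg.norm(d))
for u,v in(("fl","bl"),("fr","br")):
    d=P[v]-P[u];print(np.arctan2(d[1],d[0]),np.linalg.norm(d))
print((P["fl"]+P["fr"]+P["bl"]+P["br"])/4,(P["bl"]+P["br"])/2,(P["tabl"]+P["tabr"])/2)
E
```

```text
fl [505.9 237.6  85. ] [0.3 0.3] [504.5 237.9] [505.4 236.7]
fr [489.   60.7  90.7] [0.2 0.2] [489.   60.3] [489.3  60.6]
bl [625.8 228.3  81.5] [0.1 0.1] [621.6 229. ] [622.4 226.8]
br [606.4  50.2  87.5] [0.2 0.2] [605.1  51.4] [605.7  50.8]
tabl [644.1 175.5 241. ] [0.1 0.1] [765.3 127.2] [750.  188.2]
tabr [631.1 102.1 250.2] [0.5 0.5] [755.5   8.3] [740.6  75.2]
lidr [627.   48.4 208. ] [0.5 0.5] [705.4 -31.2] [696.   11.8]
-0.09507667203709189 177.80622823938035
-0.10832400594698215 179.22470287466473
-0.17603617915853897 75.12477728740377
-0.07777367796432076 120.34480099210774
-0.08925593271792584 117.94967115500275
[556.7886791  144.17868833  86.18836597] [616.13093776 139.21461745  84.52971012] [637.5825402  138.83546361 245.58036649]
```

The wrist views give a hinge of about (614,138,90) and a yaw of about -0.085, within 5 mm of the fixed views. Next I'll work out the push, hop, catch and lower path and dry-run its IK.

```bash
cat > plan.py <<'E'
import numpy as np
from scipy.spatial.transform import Rotation as R
PSI=-0.085; H=np.array([614.5,138.,90.]); ROLL=np.pi
ez=np.array([0,0,1.]);ex=np.array([np.cos(PSI),np.sin(PSI),0]);ey=np.cross(ez,ex)
def orient(az,p,roll=None):
    roll=ROLL if roll is None else roll
    z=np.cos(p)*(np.cos(az)*ex+np.sin(az)*ey)-np.sin(p)*ez
    up=ez-z*(ez@z); up/=np.linalg.norm(up); s=np.cross(z,up)
    y=np.cos(roll)*up+np.sin(roll)*s
    return R.from_matrix(np.c_[np.cross(y,z),y,z])
def lidframe(th):
    u=-np.cos(th)*ex+np.sin(th)*ez        # away from hinge
    n=-np.sin(th)*ex-np.cos(th)*ez        # inward/below (underside normal)
    return u,n
# finger box surface points relative to tip centre
def fpts(o):
    M=o.as_matrix();P=[]
    for t in np.arange(0,61,2.):
        for a in np.linspace(-11,11,5):
            for b in np.linspace(-14.5,14.5,5):
                P.append(-t*M[:,2]+a*M[:,0]+b*M[:,1])
    return np.array(P)
def tip_at(th,o,s,y,side=1,gap=0):
    """tip centre at lid coords (s,y), offset along normal until finger touches lid plane (side=1 underside, -1 outer)"""
    u,n=lidframe(th);P=fpts(o)
    S=s+P@u;Y=y+P@ey;D=P@n
    on=((S>0)&(S<155)&(abs(Y)<40))|((S>0)&(S<120)&(abs(Y)<90))
    if side==1: h=-(D[on].min())+gap
    else: h=-(D[on].max())-6-gap
    k=np.where(on)[0][(D[on]*side).argmin()]
    return H+s*u+y*ey+h*n, h, (S[k],Y[k],k//25*2)
def tcp(tip,o): return tip-25*o.as_matrix()[:,2]
E
python3 - <<'E'
from plan import *
import plan
from bench import arm
P=0.5
for roll in (0,np.pi):
  plan.ROLL=roll
  print("roll",roll)
  o=orient(-1.3,P)
  L=[]
  for th,g in((1.72,25),(1.72,0),(1.5,0)):
    t,h,c=tip_at(th,o,145,28,-1,g);L.append(("push%.2f"%th,t,o,c))
  L.insert(0,("high",L[0][1]+[0,0,100],o,None))
  t=L[-1][1]; c0,_,cc=tip_at(1.2,o,143,25)
  L.append(("up",np.array([t[0]+8,t[1],280]),o,None)); L.append(("over",np.array([c0[0]-4,c0[1],280]),o,None))
  for th in np.linspace(1.2,0,9):
    oo=orient(-1.3+.25*(1.2-th)/1.2,P); t,h,c=tip_at(th,oo,143,25); L.append(("l%.2f"%th,t,oo,c))
  for n,t,oo,c in L:
    q=arm.solve_ik(tcp(t,oo),oo.as_rotvec()); print(n,t.round(0),None if c is None else np.round(c,0),None if q is None else np.round(q,2))
E
```

```text
roll 0
high [684. 160. 327.] None [ 0.51  1.03  0.94  2.01 -0.98 -2.53]
push1.72 [684. 160. 227.] [150.  39.  16.] [ 0.51  1.05  0.72  1.78 -0.98 -2.53]
push1.72 [659. 162. 230.] [150.  39.  16.] [ 0.53  1.    0.63  1.75 -0.97 -2.5 ]
push1.50 [627. 165. 236.] [137.  39.   8.] [ 0.56  0.95  0.52  1.73 -0.96 -2.46]
up [635. 165. 280.] None [ 0.55  0.94  0.61  1.83 -0.96 -2.47]
over [546. 169. 280.] None [ 0.63  0.8   0.33  1.76 -0.92 -2.36]
l1.20 [550. 169. 217.] [150.  21.   0.] [ 0.62  0.86  0.27  1.64 -0.92 -2.37]
l1.05 [531. 170. 205.] [154.  32.  12.] [ 0.65  0.83  0.17  1.57 -0.92 -2.38]
l0.90 [513. 172. 190.] [154.  35.  16.] [ 0.67  0.81  0.09  1.5  -0.93 -2.38]
l0.75 [498. 173. 172.] [153.  39.  20.] [ 0.7   0.8   0.01  1.42 -0.93 -2.4 ]
l0.60 [487. 174. 153.] [151.  39.  20.] [ 0.72  0.8  -0.05  1.35 -0.94 -2.41]
l0.45 [479. 175. 132.] [148.  39.  20.] [ 0.73  0.8  -0.11  1.27 -0.95 -2.43]
l0.30 [474. 175. 110.] [145.  39.  20.] [ 0.74  0.81 -0.16  1.19 -0.96 -2.46]
l0.15 [472. 175.  88.] [154.  39.  26.] [ 0.75  0.82 -0.2   1.1  -0.97 -2.5 ]
l0.00 [474. 175.  65.] [151.  39.
[... 505 characters left out ...]
1.20 [550. 169. 217.] [150.  21.   0.] [ 0.62  0.86  0.27  1.64 -0.92  0.77]
l1.05 [531. 170. 205.] [154.  32.  12.] [ 0.65  0.83  0.17  1.57 -0.92  0.77]
l0.90 [513. 172. 190.] [154.  35.  16.] [ 0.67  0.81  0.09  1.5  -0.93  0.76]
l0.75 [498. 173. 172.] [153.  39.  20.] [ 0.7   0.8   0.01  1.42 -0.93  0.75]
l0.60 [487. 174. 153.] [151.  39.  20.] [ 0.72  0.8  -0.05  1.35 -0.94  0.73]
l0.45 [479. 175. 132.] [148.  39.  20.] [ 0.73  0.8  -0.11  1.27 -0.95  0.71]
l0.30 [474. 175. 110.] [145.  39.  20.] [ 0.74  0.81 -0.16  1.19 -0.96  0.68]
l0.15 [472. 175.  88.] [154.  39.  26.] [ 0.75  0.82 -0.2   1.1  -0.97  0.65]
l0.00 [474. 175.  65.] [151.  39.  26.] [ 0.75  0.84 -0.24  1.01 -0.99  0.6 ]
```

```bash
cat >> plan.py <<'E'
YT=20.
E
python3 - <<'E'
from plan import *
from bench import arm,optics
import cv2
o=orient(-1.3,.5);rv=o.as_rotvec()
print(arm.get_obs()["wrist_force"])
arm.move_to(tcp(np.array([480,230,330.]),o),rv); arm.dwell(.1); print(arm.get_obs()["wrist_force"])
t,_,_=tip_at(1.72,o,145,YT,-1,25)
hi=t.copy();hi[2]=292
arm.servo_line(tcp(np.array([600,190,300.]),o),max_speed=200)
arm.servo_line(tcp(hi,o),max_speed=200)
arm.servo_line(tcp(t,o),max_speed=120)
arm.dwell(.2);print(arm.get_obs()["time"],arm.get_obs()["wrist_force"])
for n in("top","scene","wrist"): cv2.imwrite(f"pics/{n}2.png",optics.snapshot(n)["img"][:,:,::-1])
a=cv2.imread("pics/top2.png")[100:220,190:350];b=cv2.imread("pics/scene2.png")[90:240,180:340]
cv2.imwrite("pics/c2.png",np.hstack([cv2.resize(a,(400,300)),cv2.resize(b,(400,375))[:300]]))
E
```

```text
[ 0.59865216 -0.16485499  0.09564596]
[0.49643741 0.88039784 0.59021338]
7.1083 [-0.43894471  1.04462112 -0.39012979]
```

View pics/c2.png

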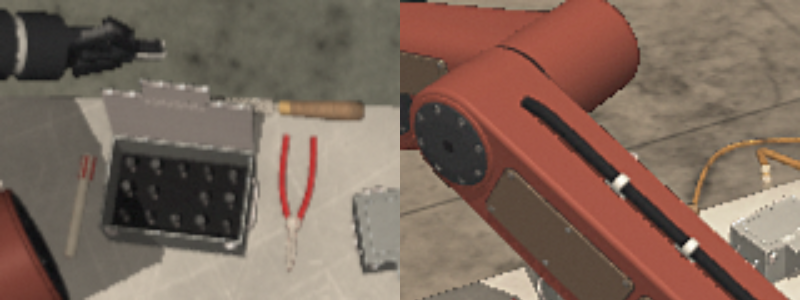

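View pics/wrist2.png

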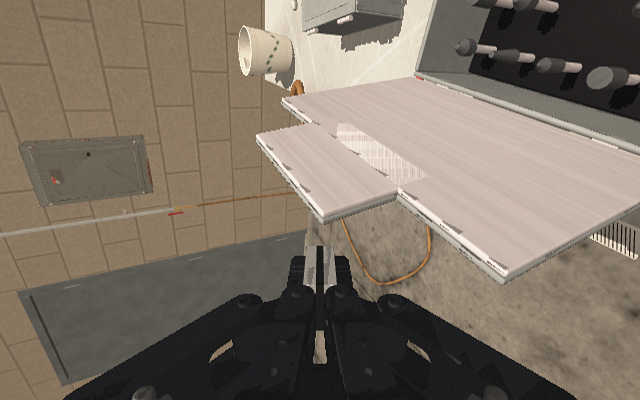

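The fingers now stand behind the tab with a gap of about 25 mm: in the wrist view the tip is at (320,255) and the tab edge at (325,215). I'll push gently to just short of upright and check.

```bash
python3 - <<'E'
from plan import *
from bench import arm,optics
import cv2
o=orient(-1.3,.5)
t,_,_=tip_at(1.72,o,145,YT,-1,3)
arm.servo_line(tcp(t,o),max_speed=60)
print(arm.get_obs()["wrist_force"])
t,_,_=tip_at(1.62,o,145,YT,-1,0)
arm.servo_line(tcp(t,o),max_speed=25)
ob=arm.get_obs();print(ob["time"],ob["wrist_force"],ob["position"]-tcp(t,o))
for n in("top","wrist"): cv2.imwrite(f"pics/{n}3.png",optics.snapshot(n)["img"][:,:,::-1])
a=cv2.imread("pics/top3.png")[120:210,220:330]
cv2.imwrite("pics/c3.png",cv2.resize(a,None,fx=6,fy=6,interpolation=cv2.INTER_CUBIC))
E
```

```text
[ 0.21689896 -0.32300218 -0.6317329 ]
8.6917 [-0.12963278  0.04835496  0.64491447] [ 0.04039377 -0.01930047  0.0525096 ]
```

View pics/c3.png

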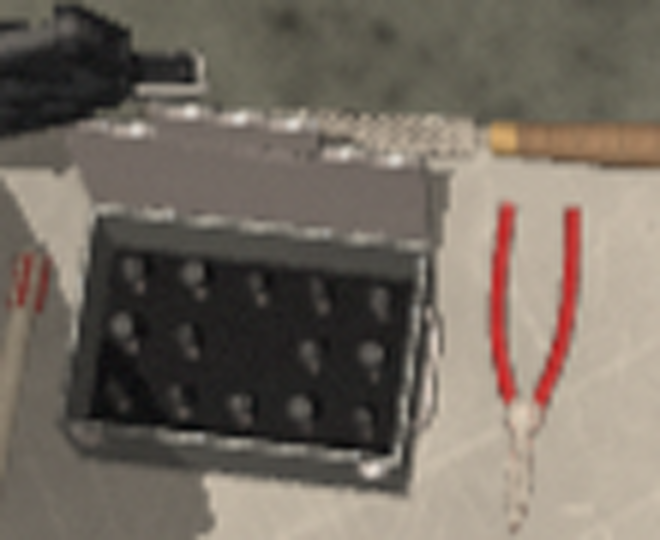

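View pics/wrist3.png

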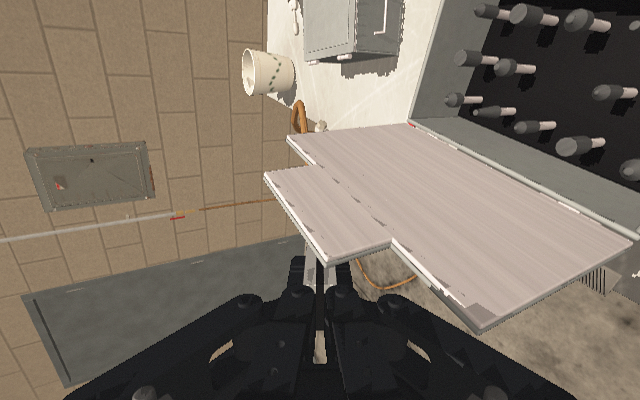

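```bash
cat >> plan.py <<'E'
def proj(s,X):
    P=np.array(s["pose"]);c=P[:3,:3].T@(np.asarray(X)-P[:3,3]);m=np.array(s["mtx"])@c;return m[:2]/m[2]
E
python3 - <<'E'
from plan import *
from bench import optics
t=optics.snapshot("top");w=optics.snapshot("wrist")
for th in(1.72,1.66,1.62,1.58,1.54):
    u,n=lidframe(th);
    print(th,[proj(t,H+155*u+y*ey).round(1) for y in(40,-40)],[proj(w,H+155*u+y*ey).round(0) for y in(40,-40)],[proj(w,H+120*u+y*ey).round(0) for y in(90,-90)])
print((np.array([[185,108],[318,130]])/6+[220,120]).round(1))
E
```

```text
1.72 [array([244.4, 132.8]), array([272.1, 135.9])] [array([324., 284.]), array([263., 192.])] [array([472., 345.]), array([284., 148.])]
1.66 [array([243.9, 135.8]), array([271.7, 138.8])] [array([324., 269.]), array([262., 179.])] [array([478., 334.]), array([284., 139.])]
1.62 [array([243.6, 137.8]), array([271.4, 140.9])] [array([325., 259.]), array([261., 170.])] [array([483., 326.]), array([284., 134.])]
1.58 [array([243.3, 139.8]), array([271.1, 142.9])] [array([327., 247.]), array([261., 161.])] [array([489., 317.]), array([284., 127.])]
1.54 [array([243. , 141.9]), array([270.8, 145. ])] [array([330., 235.]), array([262., 151.])] [array([495., 308.]), array([285., 121.])]
[[250.8 138. ]
 [273.  141.7]]
```

The projected tab corners match the picture at θ=1.62, (325,259) predicted against (328,260) seen. So the geometry is good to about 0.01 rad. Next is the final push, the hop and the catch at about 1.18.

```bash
python3 - <<'E'
from plan import *
from bench import arm,optics
import cv2
o=orient(-1.3,.5)
t,_,_=tip_at(1.50,o,145,YT,-1,0); c,_,_=tip_at(1.18,o,143,YT)
up=t+[7,0,0];up[2]=278; ov=np.array([c[0]-5,c[1],278.])
Q=[tcp(x,o) for x in(t,up,ov,c)]
for q in Q: assert arm.solve_ik(q,o.as_rotvec()) is not None
arm.servo_line(Q[0],max_speed=28);t0=arm.get_obs();print(t0["time"],t0["wrist_force"])
arm.servo_line(Q[1],max_speed=200);arm.servo_line(Q[2],max_speed=220);arm.servo_line(Q[3],max_speed=180)
I=[]
for i in range(10):
    ob=arm.get_obs();I.append(optics.snapshot("wrist")["img"]);print(round(ob["time"],2),ob["wrist_force"].round(2));arm.dwell(.2)
cv2.imwrite("pics/c4.png",np.vstack([np.hstack([cv2.resize(I[k],(400,250)) for k in r]) for r in((0,3),(6,9))])[:,:,::-1])
cv2.imwrite("pics/w4.png",I[-1][:,:,::-1]);cv2.imwrite("pics/top4.png",optics.snapshot("top")["img"][:,:,::-1])
E
```

```text
9.6667 [ 0.23919941 -0.09250717  0.60598245]
11.09 [-0.12  0.74  0.65]
11.34 [-0.73  0.1  -0.34]
11.59 [ 0.44 -0.12  0.42]
11.84 [-0.37 -1.37 -0.1 ]
12.09 [-0.23  0.34 -0.06]
12.34 [-0.02  0.27 -0.73]
12.59 [ 0.31 -0.91  0.8 ]
12.84 [-0.   0.3  1.3]
13.09 [-1.23  0.07 -0.31]
13.34 [-0.17 -0.67 -0.19]
```

View pics/c4.png

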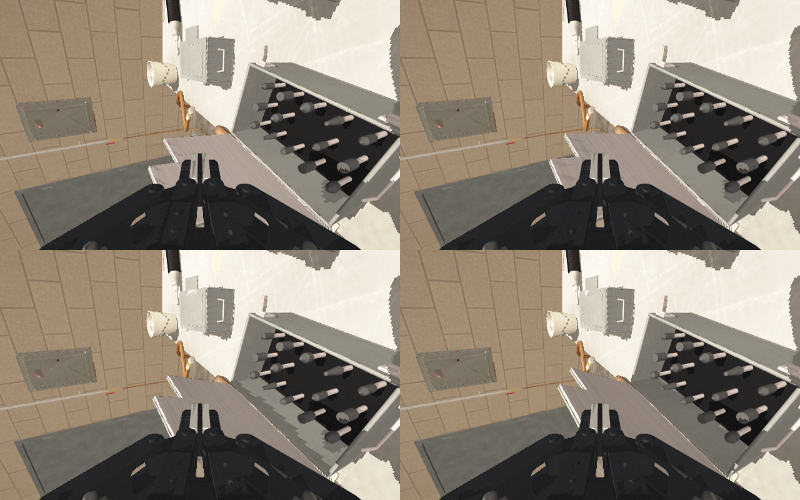

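```bash
python3 - <<'E'
from plan import *
from bench import arm,optics
import cv2
s=optics.snapshot("wrist");cv2.imwrite("pics/w5.png",s["img"][:,:,::-1])
d=np.abs(s["img"].astype(int)-cv2.imread("pics/w4.png")[:,:,::-1]).max(2);print((d>60).sum(),arm.get_obs()["time"])
for th in(1.35,1.3,1.25,1.2,1.18,1.1):
    u,n=lidframe(th);print(th,proj(s,H+155*u-40*ey).round(0),proj(s,H+120*u-90*ey).round(0),proj(s,H+120*u+90*ey).round(0))
E
```

```text
128 13.6917
1.35 [239. 249.] [262. 210.] [399. 434.]
1.3 [241. 240.] [264. 204.] [405. 426.]
1.25 [245. 231.] [266. 198.] [412. 418.]
1.2 [249. 221.] [269. 192.] [419. 410.]
1.18 [251. 217.] [270. 189.] [422. 406.]
1.1 [259. 201.] [275. 180.] [436. 391.]
```

View pics/w5.png

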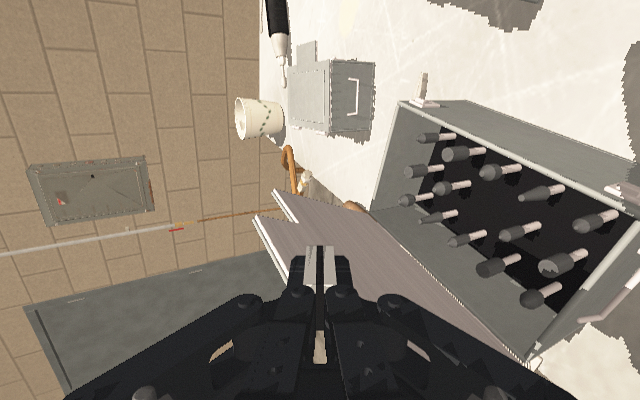

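The lid is caught and at rest: the tab corner at (255,216) and the lid corner at (273,190) put it at about 1.18 rad, the intended angle. Now I'll lower it slowly to half way and check.

```bash
cat > low.py <<'E'
from plan import *
from bench import arm,optics
import cv2
def oat(th): return orient(-1.3+.25*(1.18-th)/1.18,.5)
def lower(a,b,n,rate):
    for th in np.linspace(a,b,n+1)[1:]:
        o=oat(th);t,_,_=tip_at(th,o,143,YT);p=tcp(t,o)
        L=np.linalg.norm(p-arm.get_obs()["position"]);arm.servo_line(p,frame=o.as_rotvec(),max_speed=L/(abs(a-b)/n/rate))
        ob=arm.get_obs();print(round(ob["time"],2),round(th,2),ob["wrist_force"].round(1))
def look(k):
    s=optics.snapshot("wrist");cv2.imwrite(f"pics/w{k}.png",s["img"][:,:,::-1]);return s
E
python3 - <<'E'
from low import *
lower(1.18,.6,6,.1)
s=look(6)
for th in(.7,.65,.6,.55,.5):
    u,n=lidframe(th);print(th,proj(s,H+155*u-40*ey).round(0),proj(s,H+120*u-90*ey).round(0),proj(s,H+120*u+90*ey).round(0))
cv2.imwrite("pics/top6.png",cv2.resize(optics.snapshot("top")["img"][100:220,190:350,::-1],None,fx=5,fy=5))
E
```

```text
14.81 1.08 [-0.4 -0.2  0.8]
15.92 0.99 [-1.7  0.3  1.1]
17.02 0.89 [-1.5  0.9  0.4]
18.14 0.79 [-2.4 -0.  -0.7]
19.26 0.7 [-2.7 -0.3  0.5]
20.38 0.6 [-2.6  0.9  0.3]
0.7 [217. 215.] [232. 194.] [344. 454.]
0.65 [227. 207.] [238. 189.] [355. 446.]
0.6 [237. 200.] [244. 185.] [367. 438.]
0.55 [248. 193.] [250. 181.] [379. 429.]
0.5 [259. 186.] [257. 177.] [391. 421.]
```

View pics/w6.png

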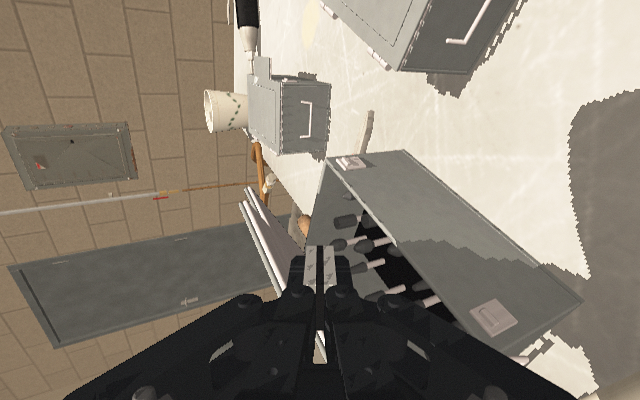

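View pics/top6.png

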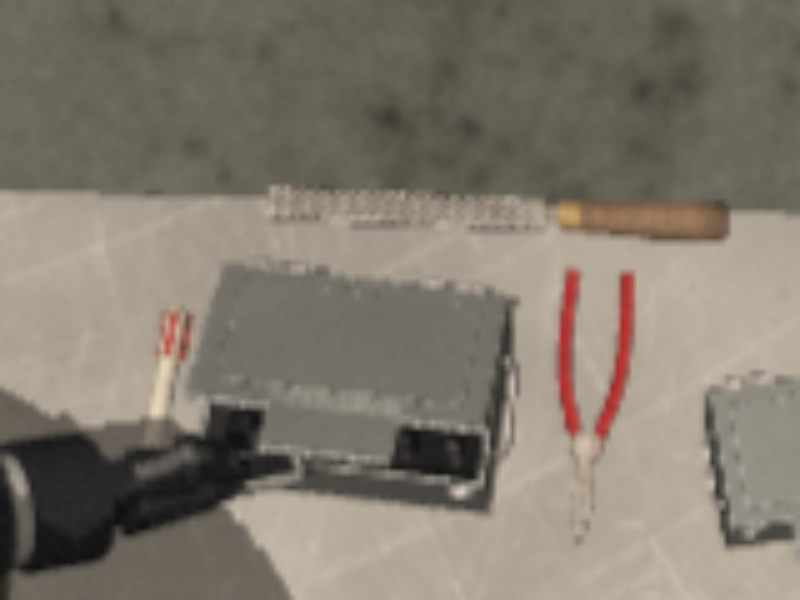

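The lid is at about 0.59 and resting on the fingers, with a support force of 2–3 N. Continuing down until it's shut.

```bash
python3 - <<'E'
from low import *
lower(.6,.05,6,.09)
s=look(7)
lower(.05,-.04,2,.04)
s=look(8)
for n in("top","scene"): cv2.imwrite(f"pics/{n}8.png",optics.snapshot(n)["img"][:,:,::-1])
cv2.imwrite("pics/c8.png",cv2.resize(cv2.imread("pics/top8.png")[100:220,190:350],None,fx=5,fy=5))
E
```

```text
21.64 0.51 [-3.6  0.3  0.1]
22.81 0.42 [-3.6 -0.1 -0.2]
23.98 0.32 [-1.1  0.4 -0.9]
25.14 0.23 [-2.   1.  -2.2]
26.31 0.14 [-2.8  1.5 -1.2]
27.48 0.05 [-2.3  1.1 -1.4]
28.79 0.01 [-0.3  0.3 -0.7]
30.05 -0.04 [ 0.1  0.5 -0.5]
```

View pics/w8.png

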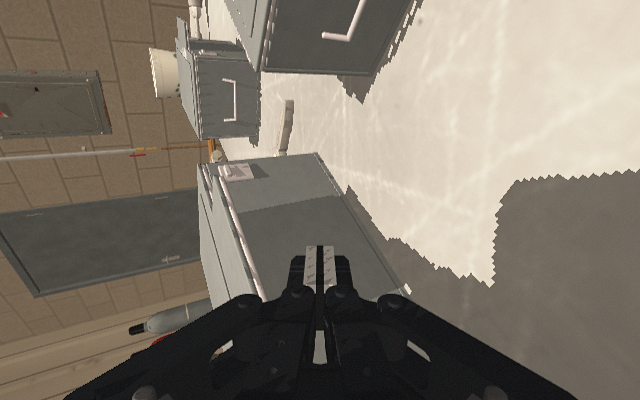

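View pics/c8.png

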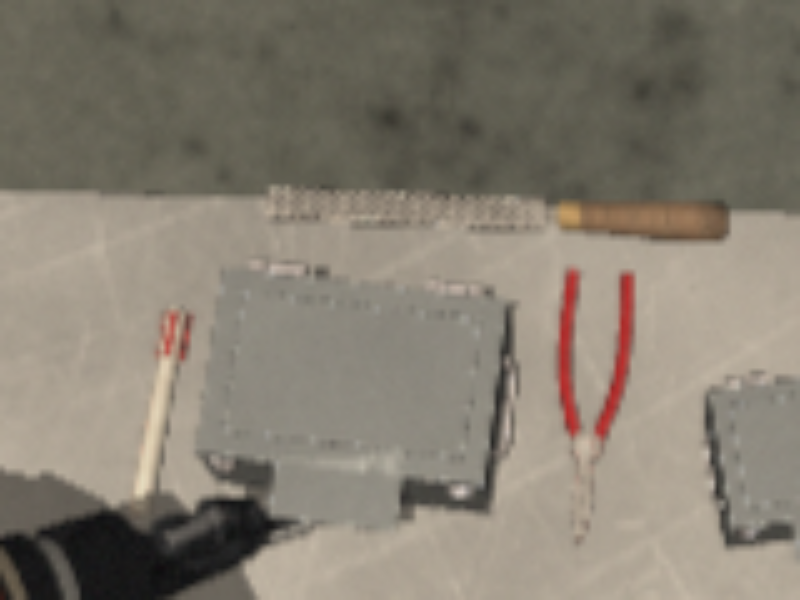

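View pics/scene8.png

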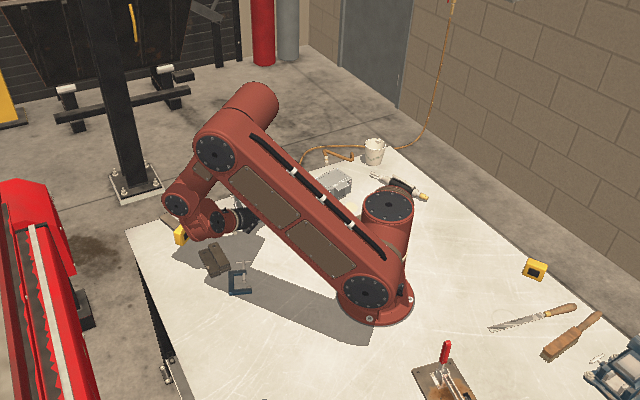

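The support force went to about zero at θ≈0, so the lid now rests on the rim. I'll back the fingers out.

```bash
python3 - <<'E'
from low import *
p=np.array(arm.get_obs()["position"]);d=oat(-.04).as_matrix()[:,2]
p1=p+[0,0,-5];p2=p1-55*d;p3=p2+[-30,40,180]
arm.servo_line(p1,max_speed=30);print(arm.get_obs()["wrist_force"].round(1))
arm.servo_line(p2,max_speed=60);print(arm.get_obs()["wrist_force"].round(1))
arm.servo_line(p3,max_speed=120);q=arm.get_obs()["joints"].copy();q[0]+=.5;arm.movej(q);arm.dwell(.3)
print(arm.get_obs()["time"],arm.get_obs()["wrist_force"].round(1))
for n in("top","scene"): cv2.imwrite(f"pics/{n}9.png",optics.snapshot(n)["img"][:,:,::-1])
a=cv2.imread("pics/scene9.png")[135:300,130:350];b=cv2.imread("pics/top9.png")
cv2.imwrite("pics/c9.png",cv2.resize(a,None,fx=3.6,fy=3.6))
A=cv2.imread("pics/top0.png");dd=(np.abs(A.astype(int)-b).max(2)>50).astype(np.uint8)*255;cv2.imwrite("pics/t9.png",np.hstack([b[100:300,100:500],cv2.cvtColor(dd,8)[100:300,100:500]]))
E
```

```text
[ 0.7  0.3 -0. ]
[0.1 0.1 0.3]
34.5583 [0.6 0.1 0.6]
```

View pics/c9.png

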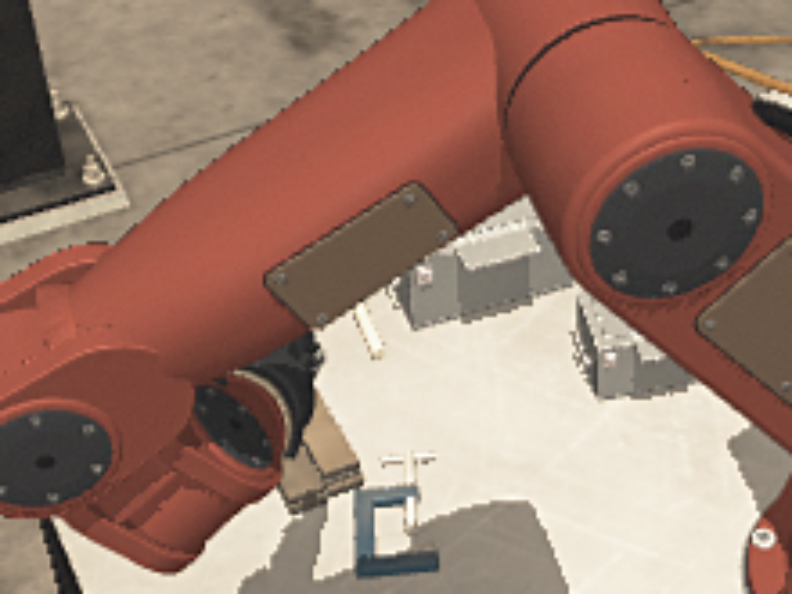

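View pics/t9.png

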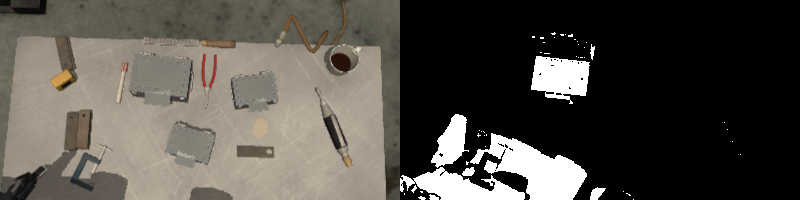

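The lid is shut flat. Apart from the arm, its shadow and the lid, nothing changed in the top view. Handing in.

```bash
python3 -c "
from bench import arm
print(arm.get_obs()['qvel'].round(3)); arm.hand_in()"
```

```text
[ 0.009  0.    -0.001 -0.001 -0.001  0.001]
the job is handed in; nothing more can be done
```

The lid is fully shut, the hand is clear, and the job was handed in at about 35 s of the 54 s allowed.

**What I did:** With the fingers closed I pushed the tab from behind past upright, then hopped over it. The lid landed on the back of the fingers and stopped at about 1.18 rad. I lowered it about the hinge at about 0.1 rad/s, slower near the rim, and backed the fingers out from under the tab.

**Checks:**
- **Catch:** The wrist camera showed the lid at rest on the fingers, with the measured angle matching the intended one.
- **Force:** Wrist-force readings taken between the moves stayed below 4 N. They fell to noise level as the lid reached the rim, so the case was carrying it.
- **Final pictures:** The lid lies flat with the tab over the front. In the top view nothing else had changed except the arm and its shadow, but that shadow covers the C-clamp, so the difference check can't vouch for the clamp. I saw nothing to suggest it was touched.
- **Disagreements:** The first top-view and wrist-view estimates of the case differed by about 5 mm sideways. The top view was also a poor check of the lid angle partway through the push, so I relied on the wrist camera there. The scene camera was blocked by the arm for most of the work.

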